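# Stand a test panel up in its viewing stand

### The job

The painted test panel lies face down on the rails of the viewing stand, short of the backrest. Tip it up on its far edge, with that edge kept against the foot of the backrest, until it leans fully home on the backrest and the sprung roller catch has snapped down in front of its top edge, then let go. Handle it gently, and leave the things standing round the stand where they are.

Things in the scene. Friction and masses are not known exactly. Their poses are not given: they have to be found in the camera images.
- stand: Fixed aluminium viewing stand. Origin on the worktop straight below the foot of the backrest's front face, midway across; x from the rails to the backrest (away from the robot's side), y left, z up. Base plate 180 x 130 x 10 mm, x -105 to +75 mm. Two level rails, 12 mm wide at y = +-38 mm, tops 60 mm above the worktop, from x = -104 mm to the backrest; nothing stands in front of them.
- fence_foot (a point): Foot of the backrest: midway between its uprights, on the front face at rail height (60 mm above the worktop); axes as the stand's. The backrest is two flat uprights, 16 mm wide, at y = +-38 mm, leaning back 6 degrees, ending 134 mm up from the rails. Rails and backrest are rigid: bring the panel up to them slowly.
- panel: Loose flat aluminium panel, 150 (x) x 110 (y) x 5 (z) mm, about 0.22 kg, painted blue and white below. It lies face down on the rails, 12 to 24 mm short of the backrest, a little turned. Origin at the centre of the underside; x to the backrest, z up out of the bare back. Stood up, the paint looks to the robot's side and the bare back touches the backrest.
- near_edge (a point): Middle of the panel's edge on the robot's side, at the underside (panel x = -75 mm); this becomes the top edge. At the start it overhangs the ends of the rails by 55 to 75 mm, with free space below it down to the worktop; 46 mm once the far edge is against the backrest.
- far_edge (a point): Middle of the panel's edge on the backrest's side, at the underside (panel x = +75 mm); this is the edge it pivots on. When the panel stands, this point is the panel's 5 mm thickness in front of the backrest.
- catch (a joint): Sprung roller catch on top of the stand, a red fork with a black roller: angle (rad), 0 down at rest, grows as it lifts. The panel's top edge, pushed to the backrest, meets the roller about 3 degrees short of vertical and lifts it by itself (0.06 rad; 4 to 6 N on the panel's face 120 mm up); past it the panel moves freely again to the backrest and the roller drops in front of the paint.
- catch_roller (a point): Centre of the black roller (20 mm diameter, 44 mm long across the stand), midway across; at rest 1 mm in front of the line of the backrest's foot and 216 mm above the worktop, its underside about 3.5 mm below the top of the standing panel.
- gloss_meter: Bystander: blue hand gloss meter, 48 x 148 x 80 mm; origin under its centre, own y along its length.
- tile: Bystander: dark calibration tile holder lying flat, 52 x 122 x 13 mm; origin under its centre.
- white_pot: Bystander: white-lidded sample pot, 63 mm diameter, 55 mm tall; origin under its centre.
- red_pot: Bystander: red-lidded sample pot, 63 mm diameter, 55 mm tall; origin under its centre.
- bulb: Bystander: red rubber blower bulb, 54 mm diameter, 88 mm tall; origin under its centre.
Mind the look-alikes: they are no part of the job. What is meant by the panel is not green or yellow, and is the larger of those in its own colour.

How it is judged:
By the outcome, as a careful person would: the job done as asked, in the order asked, and still so for the second after the job is handed in, with the robot touching nothing.
It also fails if it takes over 51 s, if anything falls off the work surface, if the arm or the gripper's body presses on something with over 40 N, if the wrist force passes 120 N, or if a joint passes its speed limit or range.

### The arm

A 7-joint arm with a two-finger parallel gripper is mounted at the origin on the work surface; the furniture and walls round the work are solid. World frame = base frame: x ahead of the robot, y to its left, z up, the work surface at z = 0. Lengths are in mm, angles in rad, forces in N, time in s.
With the tool pointing down it reaches from about 350 to 900 mm from the base axis. Payload 7.2 kg.
Tool frame: the origin (TCP) lies on the mounting face of the last link; the fingertips stand 173 mm ahead of it and the grasp point (between the pads) lies 155 mm ahead of it; z points along the fingers, y is the line along which they close (so a half turn about z gives the same grasp; the last joint's range is limited). The gripper opens to 85 mm and grips with 20 to 120 N. Pads are 22 mm wide; open, the fingers measure 114 mm over their backs; the gripper's body (76 mm by 85 mm) begins 54 mm behind the grasp point. The pads swing forward as they close: fully open they stand 13 mm farther back than shut.
Start: joints at [1.186, 0.411, -0.013, 1.596, 0.006, 1.134, -0.082], TCP at [194.691, -593.901, 404.697] pointing down, gripper open.
Joint ranges: [-2.95, 2.95], [-0.29, 1.99], [-1.47, 1.44], [0.14, 2.54], [-1.03, 4.17], [0.13, 1.85], [-2.86, 2.86]. Speed limits (rad/s): [2.39, 2.39, 3.01, 3.01, 3.14, 3.14, 3.14].

### API

Orientations are given as a unit quaternion [x, y, z, w].
In Python, from plant import get_obs, capture, camera_info, sign_off gives the robot as it stands.
- The arm moves only by the shell command python3 -m pendant 'ROWS' [FORCE]. ROWS is JSON, a list of rows, each an object with "jaw": the opening, from 0 (shut) to 1 (fully open); "slide": the shift along the tool's x, y, z as a fraction of full scale, a list of three; "turn": the turn, a rotation vector about the tool's x, y, z as a fraction of full scale, a list of three. A call has 1 to 12 rows; each row shifts and turns the commanded pose from where the row before left it, along the tool's axes as they then stand; what a row does not reach is not made up. Full scale, the value 1, is 250 mm for a shift and 360 degrees for a turn. A row lasts 1/10 s, in which the tool goes at most 50 mm and 8.59 degrees, less where a joint would pass 70% of its speed; a pose out of reach is approached as far as the arm can. A call with a number of a shift or a turn outside -1 to 1 is refused whole. A call with a gripper value outside its range is refused whole. The fingers move at their own pace and stop on an object; FORCE is the grip in N (left out, the last holds). Time passes only in rows, so rows that do not move let the fingers close. It gives the time, the measured TCP pose, the force, the opening and the grip force at its end, in the units of the state.
- get_obs(): the state, without advancing time (a new reading comes with each control period).
- capture(name): name is "scene" or "top" or "wrist"; returns the picture (400x640x3 uint8, red, green, blue); there is no depth.
- camera_info(name): a dict with "vfov" (degrees; the focal length in pixels is half the picture's height over the tangent of half this angle, whatever the lens; pixels are square), "cx", "cy" (the principal point, pixels), "R" (3x3) and "t" (3): a world point X has camera coordinates R X + t. Camera axes: x right, y down, z forward; pixel columns grow to the right and rows downward; lengths in mm; the calibration is good to about 2 mm. The wrist camera is an equidistant fisheye: a pixel r from the principal point sees the ray r / f radians off the axis. A picture is of the moment at which its call begins: read the wrist's pose just before it. camera_info takes no time and is no camera call; for the wrist camera it gives the pose at the moment of the call.
- sign_off(): hands the job in; it is judged then, once.
The state is a dict: "t": time; "q": joint angles; "joint_vel": joint speeds; "joint_torque": joint torques, N m; "ee_pos": TCP position; "ee_rot": TCP orientation; "ft_force": force on the tool from outside, world axes, zero at the start; "torque": the same for the moment, N m; "gripper_width": finger opening in mm; "grip_force": force on a finger pad.
Only numpy, scipy, OpenCV 4.12 (cv2) and the standard library are available. Lean on these libraries where they do the work, as an engineer would, in place of code of your own. Each camera call takes 0.05 s, during which the arm holds its last target. There are 200 camera calls.

## Working session

There is one attempt and no reset: what is moved stays moved. The work goes in short steps, Python scripts to look and compute and a shell command to move; the robot and the scene stay as the last step left them, time stands still between calls to the robot, and variables do not carry over. Pictures are saved under pics/ and viewed, at most 10 in all, crops included, and the job is handed in when it is done.

```bash
mkdir -p pics; ls
python3 - <<'E'
from plant import *
import cv2,numpy as np
o=get_obs();print({k:np.round(v,3).tolist() for k,v in o.items()})
for n in("scene","top","wrist"):
    i=camera_info(n);print(n,{k:np.round(v,3).tolist() for k,v in i.items()})
    cv2.imwrite(f"pics/{n}0.png",capture(n)[:,:,::-1])
E
```

```text
pics
{'t': 0.0, 'q': [1.186, 0.412, -0.013, 1.597, 0.006, 1.134, -0.082], 'joint_vel': [0.002, 0.001, -0.001, -0.001, 0.0, -0.001, 0.0], 'joint_torque': [0.0, -60.063, 0.682, -29.941, 0.014, 0.011, 0.0], 'ee_pos': [194.608, -593.696, 403.818], 'ee_rot': [0.987, 0.158, -0.0, -0.001], 'ft_force': [-1.117, -0.099, 0.613], 'torque': [-0.001, -0.009, -0.028], 'grip_force': 0.0, 'gripper_width': 85.242}
scene {'vfov': 44.127, 'cx': 321.224, 'cy': 196.956, 'R': [[-0.852, -0.523, -0.019], [-0.338, 0.578, -0.742], [0.399, -0.626, -0.67]], 't': [461.525, 279.002, 1287.308]}
top {'vfov': 56.424, 'cx': 319.08, 'cy': 197.362, 'R': [[-0.02, -0.999, -0.03], [-0.995, 0.023, -0.101], [0.101, 0.028, -0.994]], 't': [31.72, 538.88, 998.7]}
wrist {'vfov': 65.706, 'cx': 324.286, 'cy': 197.616, 'R': [[0.312, -0.95, -0.002], [-0.903, -0.297, 0.311], [-0.296, -0.096, -0.95]], 't': [-623.318, -40.541, 380.561]}
```

View pics/scene0.png

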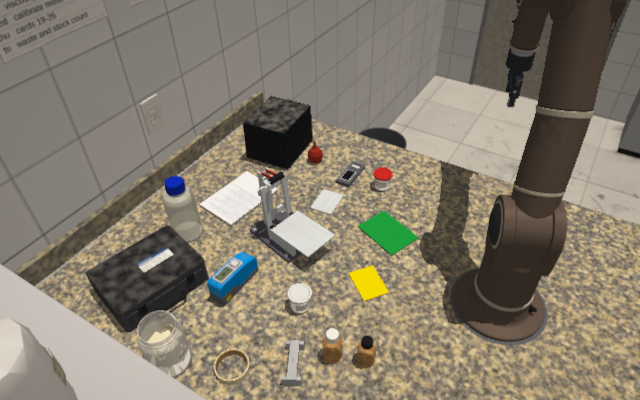

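View pics/top0.png

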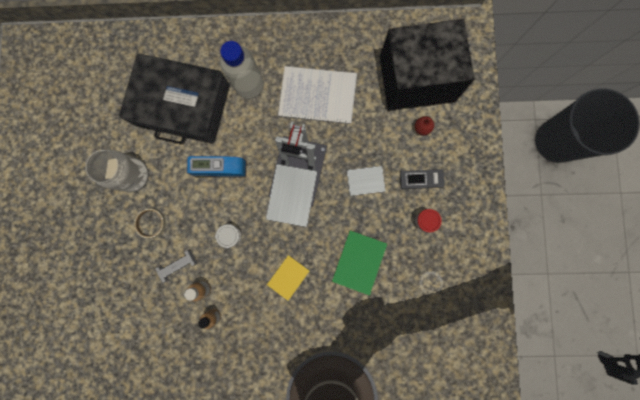

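Run:
```python
import cv2,numpy as np
a=cv2.resize(cv2.imread("pics/top0.png")[115:235,260:340],None,fx=5,fy=5,interpolation=cv2.INTER_CUBIC)
b=cv2.resize(cv2.imread("pics/scene0.png")[155:275,245:340],None,fx=4.2,fy=5,interpolation=cv2.INTER_CUBIC)
c=np.hstack([a,b[:600,:399]]);print(c.shape);cv2.imwrite("pics/crop0.png",c)
```

```text
(600, 799, 3)
```

View pics/crop0.png

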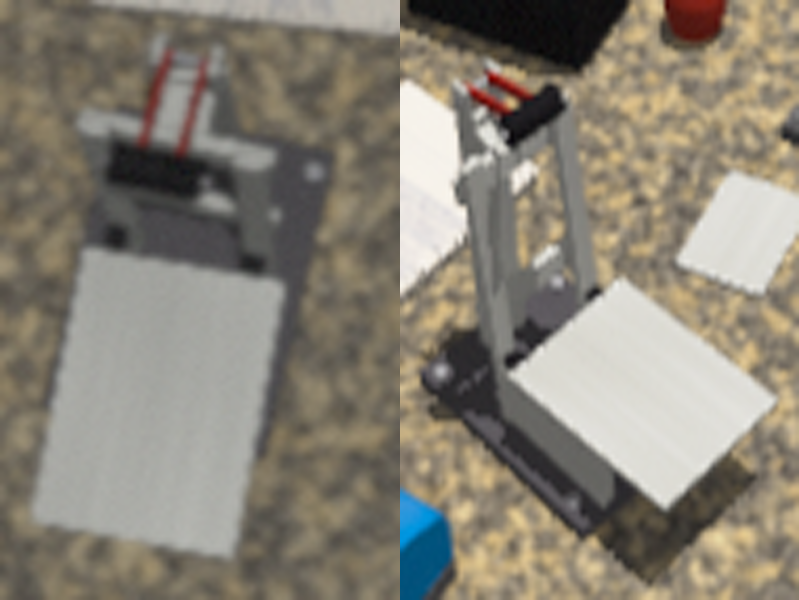

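The top picture shows two bare-metal panels. One is on the stand at about (292,195), with corners near (277,164), (317,172), (307,226) and (267,219). The other is smaller and lies on the worktop at (366,180). The larger one, on the stand's rails, is the panel, and the crop confirms this. The black roller is at top (290,149) and scene (276,177). Next I triangulate.

```bash
cat > h.py <<'E'
import numpy as np,cv2
from plant import *
def ray(i,p,fish=False):
    R=np.array(i["R"]);t=np.array(i["t"]);f=200/np.tan(np.radians(i["vfov"]/2))
    u=(np.array(p,float)-[i["cx"],i["cy"]])/f
    if fish:
        r=np.hypot(*u);d=np.array([*(u/max(r,1e-9)*np.sin(r)),np.cos(r)])
    else: d=np.array([u[0],u[1],1])
    d=R.T@d;return -R.T@t,d/np.linalg.norm(d)
def onplane(i,p,z,fish=False):
    c,d=ray(i,p,fish);return c+d*(z-c[2])/d[2]
def tri(rs):
    A=sum(np.eye(3)-np.outer(d,d) for c,d in rs);b=sum((np.eye(3)-np.outer(d,d))@c for c,d in rs)
    X=np.linalg.solve(A,b);return X,max(np.linalg.norm(np.cross(X-c,d)) for c,d in rs)
def quad(img,seed,lo=140):
    m=((img.min(2)>lo)&(img.max(2).astype(int)-img.min(2)<30)).astype(np.uint8)
    m=cv2.morphologyEx(m,cv2.MORPH_OPEN,np.ones((3,3)))
    n,l=cv2.connectedComponents(m);c=max(cv2.findContours((l==l[seed[1],seed[0]]).astype(np.uint8),0,1)[0],key=cv2.contourArea)
    q=cv2.approxPolyDP(c,0.04*cv2.arcLength(c,True),True)[:,0].astype(np.float32)
    return cv2.cornerSubPix(cv2.cvtColor(img,cv2.COLOR_BGR2GRAY),q.copy(),(3,3),(-1,-1),(3,50,.01)),cv2.contourArea(c)
E
python3 - <<'E'
from h import *
T,S=camera_info("top"),camera_info("scene")
a=cv2.imread("pics/top0.png");b=cv2.imread("pics/scene0.png")
qa,A=quad(a,(292,195));qb,B=quad(b,(302,234));print(qa.round(1).tolist(),A,qb.round(1).tolist(),B)
gt=[(277,164.4),(316.8,172),(307,226.2),(266.8,219)];gs=[(271.2,228.6),(297.9,211),(334.3,235),(308.8,256.6)]
near=lambda q,g:q[np.argmin(np.linalg.norm(q-np.array(g),axis=1))]
P=[]
for n,g,s in zip(("far+y","far-y","near-y","near+y"),gt,gs):
    X,e=tri([ray(T,near(qa,g)),ray(S,near(qb,s))]);P.append(X);print(n,X.round(1),round(e,1))
P=np.array(P);print("sizes",[round(float(np.linalg.norm(P[i]-P[i-3])),1) for i in range(4)],"yaw",np.degrees(np.arctan2(*((P[0]+P[1]-P[2]-P[3])[[1,0]]))))
ct=lambda x,y:(x/5+260,y/5+115);cs=lambda x,y:((x-400)/4.2+245,y/5+155)
for n,p,s in (("roller+y",(109,166),(505,128)),("roller-y",(203,178),(560,98)),
  ("upr+y top",(80,122),(463,178)),("upr-y top",(276,152),(570,97))):
    X,e=tri([ray(T,ct(*p)),ray(S,cs(*s))]);print(n,X.round(1),round(e,1))
E
```

```text
[[276.8999938964844, 163.60000610351562], [268.79998779296875, 219.60000610351562], [306.0, 225.89999389648438], [316.6000061035156, 171.60000610351562]] 2147.0 [[293.5, 212.5], [272.0, 231.0], [307.79998779296875, 256.5], [333.0, 233.0]] 1444.5
far+y [628.4 130.2  60.1] 2.1
far-y [612.9  27.7  54.5] 6.7
near-y [463.2  55.9  71.5] 2.9
near+y [483.1 156.2  58.7] 3.7
sizes [103.8, 153.2, 103.0, 147.7] yaw -10.411971411773997
roller+y [635.8  98.1 221.4] 2.3
roller-y [627.5  54.4 215.7] 0.9
upr+y top [663.8 115.1 186.7] 0.2
upr-y top [645.3  21.7 185.9] 1.5
```

```bash
python3 -m pendant '[{"jaw":0.75,"slide":[0.126,-0.079,0],"turn":[0,0,0]},{"jaw":0.75,"slide":[0.126,-0.079,0],"turn":[0,0,0]},{"jaw":0.75,"slide":[0.126,-0.079,0],"turn":[0,0,0]},{"jaw":0.75,"slide":[0.126,-0.079,0],"turn":[0,0,0]},{"jaw":0.75,"slide":[0.126,-0.079,0],"turn":[0,0,0]},{"jaw":0.75,"slide":[0.126,-0.079,0],"turn":[0,0,0]},{"jaw":0.75,"slide":[0.126,-0.079,0],"turn":[0,0,0]},{"jaw":0.75,"slide":[0.126,-0.079,0],"turn":[0,0,0]},{"jaw":0.75,"slide":[0.126,-0.079,0],"turn":[0,0,0]},{"jaw":0.75,"slide":[0.126,-0.079,0],"turn":[0,0,0]},{"jaw":0.75,"slide":[0.126,-0.079,0],"turn":[0,0,0]},{"jaw":0.75,"slide":[0.126,-0.079,0],"turn":[0,0,0]}]'
python3 -m pendant '[{"jaw":0.75,"slide":[0,0,0],"turn":[0,0,0.0161]},{"jaw":0.75,"slide":[0,0,0],"turn":[0,0,0.0161]},{"jaw":0.75,"slide":[0,0,0],"turn":[0,0,0.0161]},{"jaw":0.75,"slide":[0,0,0],"turn":[0,0,0.0161]},{"jaw":0.75,"slide":[0,0,0],"turn":[0,0,0.0161]},{"jaw":0.75,"slide":[0,0,0],"turn":[0,0,0]}]'; python3 -c "
from plant import *;print(get_obs()['q'])
from scipy.spatial.transform import Rotation as R;print(R.from_quat(get_obs()['ee_rot']).as_matrix().round(3))"
```

```text
t: 1.35
ee_pos: [480.7, -249.7, 404.6]
ee_rot: [0.987, 0.158, -0.0, -0.0]
ft_force: [1.1, -0.3, 0.5]
gripper_width: 63.8
grip_force: 0.0
t: 1.95
ee_pos: [480.0, -250.8, 404.5]
ee_rot: [0.995, -0.095, -0.0, -0.0]
ft_force: [0.1, -0.3, -0.2]
gripper_width: 64.3
grip_force: 0.0
[ 0.51136103  0.27670159 -0.14621173  1.79249607  0.04531731  1.07612066
 -1.41206836]
[[ 0.982 -0.189 -0.   ]
 [-0.189 -0.982  0.   ]
 [-0.    -0.    -1.   ]]
```

```bash
python3 -m pendant '[{"jaw":0.75,"slide":[-0.019,-0.116,0],"turn":[0,0,0]},{"jaw":0.75,"slide":[-0.019,-0.116,0],"turn":[0,0,0]},{"jaw":0.75,"slide":[-0.019,-0.116,0],"turn":[0,0,0]},{"jaw":0.75,"slide":[-0.019,-0.116,0],"turn":[0,0,0]},{"jaw":0.75,"slide":[-0.019,-0.116,0],"turn":[0,0,0]},{"jaw":0.75,"slide":[-0.019,-0.116,0],"turn":[0,0,0]},{"jaw":0.75,"slide":[-0.019,-0.116,0],"turn":[0,0,0]},{"jaw":0.75,"slide":[-0.019,-0.116,0],"turn":[0,0,0]},{"jaw":0.75,"slide":[-0.019,-0.116,0],"turn":[0,0,0]},{"jaw":0.75,"slide":[-0.019,-0.116,0],"turn":[0,0,0]},{"jaw":0.75,"slide":[-0.019,-0.116,0],"turn":[0,0,0]},{"jaw":0.75,"slide":[-0.019,-0.116,0],"turn":[0,0,0]}]'
python3 - <<'E'
from h import *
import json
i=camera_info("wrist");im=capture("wrist")[:,:,::-1].copy();cv2.imwrite("pics/w1.png",im)
json.dump({k:np.array(v).tolist() for k,v in i.items()},open("w1.json","w"));print(get_obs()["q"].round(2) if hasattr(get_obs()["q"],"round") else get_obs()["q"])
E
```

```text
t: 3.15
ee_pos: [489.3, 102.7, 404.7]
ee_rot: [0.996, -0.093, 0.0, 0.0]
ft_force: [0.5, -1.0, -0.7]
gripper_width: 63.8
grip_force: 0.0
[ 0.01  0.23 -0.38  1.87  0.09  1.06 -2.16]
```

View pics/w1.png

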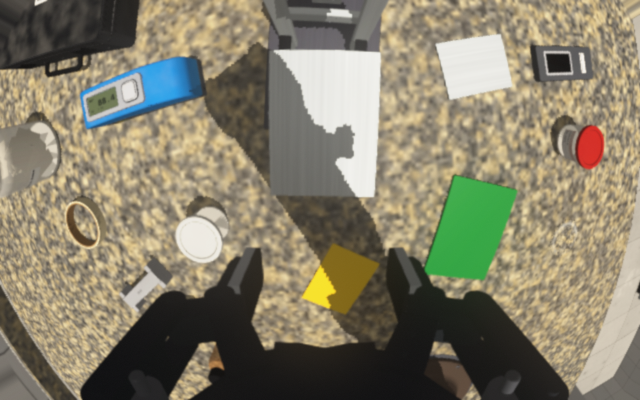

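The wrist view shows the panel at corners (268,52), (380,50), (375,196) and (271,195), with the upright feet just behind at about (285,47) and (368,47). The white pot is at (202,236), well to the left.

Run:
```python
from h import *
import json
i=json.load(open("w1.json"));im=cv2.imread("pics/w1.png")
g=cv2.cvtColor(im,cv2.COLOR_BGR2GRAY)
q=cv2.cornerSubPix(g,np.float32([[268,52],[380,50],[375,196],[271,195]]),(5,5),(-1,-1),(3,50,.01));print(q.round(1).tolist())
P=np.array([onplane(i,p,65,True) for p in q]);print(P.round(1))
print("len",[round(float(np.linalg.norm(P[k]-P[k-3])),1) for k in range(4)])
f=(P[0]+P[1])/2;n=(P[2]+P[3])/2;print("far",f.round(1),"near",n.round(1),"yaw",np.degrees(np.arctan2(*(f-n)[[1,0]])))
T=camera_info("top")
qt=[(276.9,163.6),(316.6,171.6),(306.5,226),(267,219.6)]
for a,b in zip(q,qt):print(tri([ray(i,a,True),ray(T,b)]))
for p in ((285,48),(368,48)):print("foot",onplane(i,p,60,True).round(1))
c=im[0:80,240:400];cv2.imwrite("pics/w1c.png",cv2.resize(c,None,fx=5,fy=5,interpolation=cv2.INTER_CUBIC))
```

```text
[[270.79998779296875, 49.400001525878906], [379.6000061035156, 51.599998474121094], [374.1000061035156, 196.3000030517578], [275.20001220703125, 196.10000610351562]]
[[628.5 130.9  65. ]
 [606.7  26.2  65. ]
 [460.   55.4  65. ]
 [479.5 158.2  65. ]]
len [107.0, 149.6, 104.6, 151.5]
far [617.6  78.5  65. ] near [469.8 106.8  65. ] yaw -10.818712875608266
(array([639.46384001, 138.12654851,  11.7058984 ]), np.float64(0.43896949512379335))
(array([607.19232232,  24.48741582,  55.85500371]), np.float64(0.6593741992577415))
(array([460.22372682,  54.55703992,  64.53144408]), np.float64(0.8773179177552269))
(array([479.62816373, 158.09313776,  65.45095249]), np.float64(0.003836396460891747))
foot [627.6 117.3  60. ]
foot [612.6  36.1  60. ]
```

View pics/w1c.png

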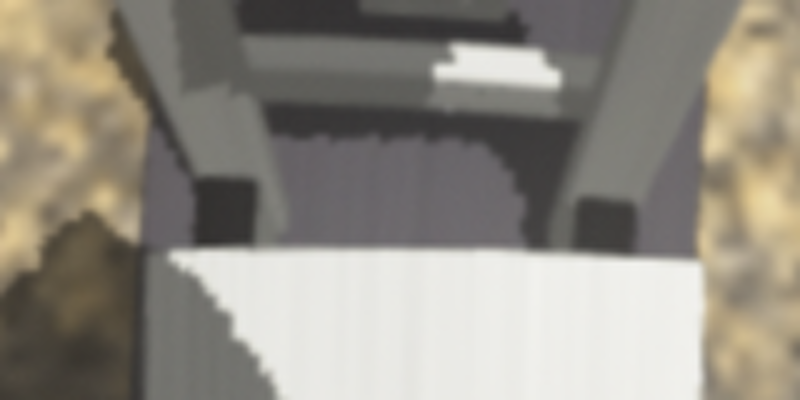

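The crop shows the panel's far edge from (268.6,49.6) to (380,51.8), the dark rails behind it, and the upright feet at (285,35.6) and (361.2,40).

Run:
```python
from h import *
import json
i=json.load(open("w1.json"))
P={k:onplane(i,p,z,True) for k,p,z in (("fl",(285,35.6),60),("fr",(361.2,40),60),("pl",(268.6,49.6),65),("pr",(380,51.8),65),("nr",(374.5,196.5),65),("nl",(270.5,196),65))}
for k,v in P.items():print(k,v.round(1))
d=P["fl"]-P["fr"];y=np.degrees(np.arctan2(-d[0],d[1]));F=(P["fl"]+P["fr"])/2
print("foot",F.round(1),"yaw",y,"sep",np.linalg.norm(d))
u=np.array([np.cos(np.radians(y)),np.sin(np.radians(y)),0]);v=np.array([-u[1],u[0],0])
for k in P:print(k,"stand",[round(float((P[k]-F)@w),1) for w in(u,v)])
o=get_obs();print("tcp stand",[(np.array(o["ee_pos"])-F)@w for w in(u,v)])
```

```text
fl [640.5 114.9  60. ]
fr [621.9  41.3  60. ]
pl [628.9 133.1  65. ]
pr [606.4  25.8  65. ]
nr [459.7  55.1  65. ]
nl [480.5 163.2  65. ]
foot [631.2  78.1  60. ] yaw -14.232824560288474 sep 75.92315693439774
fl stand [0.0, 38.0]
fr stand [0.0, -38.0]
pl stand [-15.8, 52.7]
pr stand [-11.1, -56.8]
nr stand [-160.6, -64.6]
nl stand [-166.9, 45.4]
tcp stand [np.float64(-145.26899939036764), np.float64(-6.193043602909912)]
```

```bash
python3 - <<'E'
from h import *
import json
i=json.load(open("w1.json"));T=camera_info("top")
a,b=onplane(T,(326,147),10),onplane(T,(313,206),10);print("base side yaw",np.degrees(np.arctan2(*(a-b)[[1,0]])),a,b)
y=np.radians(-14);u=np.array([np.cos(y),np.sin(y),0]);v=np.array([-u[1],u[0],0]);F=np.array([631.2,78.1,60])
for n,p,z in(("pot",(200,238),55),("yel",(340,280),0)):
    X=onplane(i,p,z,True);print(n,X.round(),[(X-F)@w for w in(u,v)])
E
python3 -m pendant '[{"jaw":0.75,"slide":[0,0,0],"turn":[0,0,0.0085]},{"jaw":0.75,"slide":[-0.08,0,0],"turn":[0,0,0]},{"jaw":0.75,"slide":[-0.08,0,0],"turn":[0,0,0]},{"jaw":0.75,"slide":[-0.06,0,0],"turn":[0,0,0]},{"jaw":0.75,"slide":[0,0,0],"turn":[0,0,0]}]'
```

```text
base side yaw -13.466875781952792 [684.42799258  -1.9110578   10.        ] [517.367707    38.09443364  10.        ]
pot [442. 265.  55.] [np.float64(-228.5648814974537), np.float64(135.80201862227813)]
yel [321. 112.   0.] [np.float64(-308.91829806359664), np.float64(-41.874561806463305)]
t: 3.7
ee_pos: [434.6, 115.2, 404.8]
ee_rot: [0.993, -0.119, -0.0, 0.0]
ft_force: [0.8, -0.7, 1.0]
gripper_width: 64.0
grip_force: 0.0
```

```bash
python3 -m pendant '[{"jaw":0.75,"slide":[0,-0.016,0.11],"turn":[0,0,0]},{"jaw":0.75,"slide":[0,0,0.11],"turn":[0,0,0]},{"jaw":0.75,"slide":[0,0,0.11],"turn":[0,0,0]},{"jaw":0.75,"slide":[0,0,0.11],"turn":[0,0,0]},{"jaw":0.75,"slide":[0,0,0.11],"turn":[0,0,0]},{"jaw":0.75,"slide":[0,0,0.11],"turn":[0,0,0]},{"jaw":0.75,"slide":[0,0,0.08],"turn":[0,0,0]},{"jaw":0.75,"slide":[0,0,0.04],"turn":[0,0,0]},{"jaw":0.75,"slide":[0,0,0],"turn":[0,0,0]},{"jaw":0.75,"slide":[0,0,0],"turn":[0,0,0]}]'
python3 - <<'E'
from h import *
i=camera_info("wrist");im=capture("wrist")[:,:,::-1].copy();cv2.imwrite("pics/w2.png",im);print(get_obs()["q"])
E
```

```text
t: 4.7
ee_pos: [437.5, 118.8, 210.2]
ee_rot: [0.993, -0.121, 0.0, -0.0]
ft_force: [-0.6, 0.1, -0.1]
gripper_width: 63.6
grip_force: 0.0
[-0.09825373  0.43424151 -0.33189361  2.16066097  0.25287337  0.58096732
 -2.42687735]
```

View pics/w2.png

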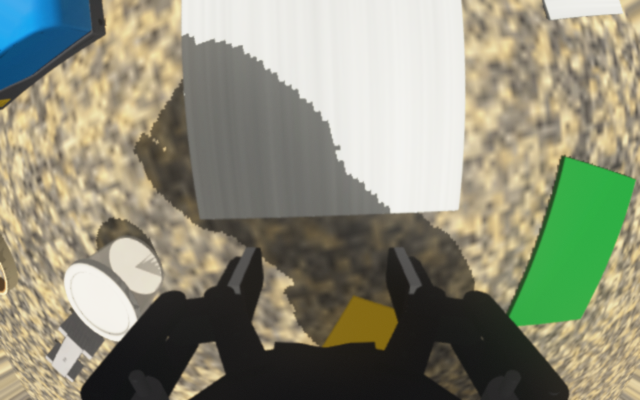

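Here the near edge runs from (203,219) to (458,210), just ahead of the fingers and roughly parallel to them. I'll tilt the tool about 18° with the tips held in place, and check it's reachable.

```bash
python3 -m pendant '[{"jaw":0.75,"slide":[-0.042,0,0],"turn":[0,0.01,0]},{"jaw":0.75,"slide":[-0.042,0,0],"turn":[0,0.01,0]},{"jaw":0.75,"slide":[-0.042,0,0],"turn":[0,0.01,0]},{"jaw":0.75,"slide":[-0.042,0,0],"turn":[0,0.01,0]},{"jaw":0.75,"slide":[-0.042,0,0],"turn":[0,0.01,0]},{"jaw":0.75,"slide":[0,0,0],"turn":[0,0,0]},{"jaw":0.75,"slide":[0,0,0],"turn":[0,0,0]}]'
cat >> h.py <<'E'
from scipy.spatial.transform import Rotation
Y=np.radians(-13.8);F=np.array([631.2,78.1,0]);M=np.array([[np.cos(Y),np.sin(Y),0],[-np.sin(Y),np.cos(Y),0],[0,0,1]])
def st(L=166):
    o=get_obs();R=Rotation.from_quat(o["ee_rot"]).as_matrix();p=np.array(o["ee_pos"])
    print("t",round(o["t"],2),"tcp",(M@(p-F)).round(1),"tip",(M@(p+R[:,2]*L-F)).round(1),"f",(M@np.array(o["ft_force"])).round(1),"alpha",np.degrees(np.arcsin(-R[2,2])).round(1),"yaw",np.degrees(np.arctan2(R[1,0],R[0,0])).round(1),"toolx",(M@R[:,0]).round(3),"q",np.round(o["q"],2))
E
python3 -c "from h import *;st()"
```

```text
t: 5.45
ee_pos: [391.7, 131.0, 203.3]
ee_rot: [0.983, -0.118, 0.138, 0.018]
ft_force: [0.4, 0.5, 0.7]
gripper_width: 64.0
grip_force: 0.0
t 5.45 tcp [-245.2   -5.7  203.3] tip [-199.5   -6.    43.7] f [0.3 0.6 0.7] alpha 74.0 yaw -13.7 toolx [0.961 0.002 0.275] q [-0.67  0.35  0.17  2.38  0.56  0.25 -2.85]
```

q7 has reached its limit at this tilt, so I'll lift, half-turn the tool (the gripper is symmetric) and retry.

```bash
python3 -m pendant '[{"jaw":0.75,"slide":[0.04,0,-0.13],"turn":[0,0,0]},{"jaw":0.75,"slide":[0.04,0,-0.13],"turn":[0,0,0]},{"jaw":0.75,"slide":[0.03,0,-0.1],"turn":[0,0,-0.0238]},{"jaw":0.75,"slide":[0,0,0],"turn":[0,0,-0.0238]},{"jaw":0.75,"slide":[0,0,0],"turn":[0,0,-0.0238]},{"jaw":0.75,"slide":[0,0,0],"turn":[0,0,-0.0238]},{"jaw":0.75,"slide":[0,0,0],"turn":[0,0,-0.0238]},{"jaw":0.75,"slide":[0,0,0],"turn":[0,0,-0.0238]},{"jaw":0.75,"slide":[0,0,0],"turn":[0,0,-0.0238]},{"jaw":0.75,"slide":[0,0,0],"turn":[0,0,-0.0238]},{"jaw":0.75,"slide":[0,0,0],"turn":[0,0,-0.0238]},{"jaw":0.75,"slide":[0,0,0],"turn":[0,0,-0.0238]}]'
python3 -m pendant '[{"jaw":0.75,"slide":[0,0,0],"turn":[0,0,-0.0238]},{"jaw":0.75,"slide":[0,0,0],"turn":[0,0,-0.0238]},{"jaw":0.75,"slide":[0,0,0],"turn":[0,0,-0.0238]},{"jaw":0.75,"slide":[0,0,0],"turn":[0,0,-0.0238]},{"jaw":0.75,"slide":[0,0,0],"turn":[0,0,-0.0238]},{"jaw":0.75,"slide":[0,0,0],"turn":[0,0,-0.0238]},{"jaw":0.75,"slide":[0,0,0],"turn":[0,0,-0.0238]},{"jaw":0.75,"slide":[0,0,0],"turn":[0,0,-0.0238]},{"jaw":0.75,"slide":[0,0,0],"turn":[0,0,-0.0238]},{"jaw":0.75,"slide":[0,0,0],"turn":[0,0,-0.0238]},{"jaw":0.75,"slide":[0,0,0],"turn":[0,0,-0.0238]},{"jaw":0.75,"slide":[0,0,0],"turn":[0,0,0]}]'
python3 -c "from h import *;st()"
```

```text
t: 6.65
ee_pos: [394.2, 128.3, 297.6]
ee_rot: [0.801, 0.582, 0.088, 0.107]
ft_force: [0.3, 0.2, 0.6]
gripper_width: 64.2
grip_force: 0.0
t: 7.85
ee_pos: [394.2, 128.3, 297.6]
ee_rot: [0.121, 0.983, -0.018, 0.138]
ft_force: [0.3, -0.6, 1.2]
gripper_width: 63.9
grip_force: 0.0
t 7.85 tcp [-242.2   -7.8  297.6] tip [-196.4   -8.5  138. ] f [ 0.5 -0.5  1.2] alpha 74.0 yaw 166.0 toolx [-0.961  0.004 -0.275] q [-0.13  0.17 -0.41  2.27  0.51  0.57  0.38]
```

```bash
python3 -m pendant '[{"jaw":0.75,"slide":[0.039,0.004,0],"turn":[0,-0.0093,0]},{"jaw":0.75,"slide":[0.039,0.003,0],"turn":[0,-0.0093,0]},{"jaw":0.75,"slide":[0.039,0.003,0],"turn":[0,-0.0093,0]},{"jaw":0.75,"slide":[0.044,0,0.09],"turn":[0,0,0]},{"jaw":0.75,"slide":[0.044,0,0.09],"turn":[0,0,0]},{"jaw":0.75,"slide":[0.044,0,0.09],"turn":[0,0,0]},{"jaw":0.75,"slide":[0.044,0,0.09],"turn":[0,0,0]},{"jaw":0.75,"slide":[0,0,0],"turn":[0,0,0]},{"jaw":0.75,"slide":[0,0,0],"turn":[0,0,0]}]'
python3 -c "from h import *;st()"
```

```text
t: 8.75
ee_pos: [367.4, 137.9, 187.1]
ee_rot: [0.12, 0.967, -0.029, 0.223]
ft_force: [0.3, 0.3, -0.5]
gripper_width: 64.2
grip_force: 0.0
t 8.75 tcp [-270.5   -4.9  187.1] tip [-197.8   -5.8   37.8] f [ 0.3  0.4 -0.5] alpha 64.0 yaw 165.9 toolx [-0.899  0.005 -0.438] q [-0.42  0.39 -0.25  2.46  1.56  0.44 -0.81]
```

```bash
python3 -m pendant '[{"jaw":0.75,"slide":[-0.018,0,0.0356],"turn":[0,0,0]},{"jaw":0.75,"slide":[-0.0288,0,0.014],"turn":[0,0,0]},{"jaw":0.75,"slide":[-0.0288,0,0.014],"turn":[0,0,0]},{"jaw":0.75,"slide":[-0.0072,0,0.0035],"turn":[0,0,0]},{"jaw":0.75,"slide":[-0.0072,0,0.0035],"turn":[0,0,0]},{"jaw":0.75,"slide":[-0.0072,0,0.0035],"turn":[0,0,0]},{"jaw":0.75,"slide":[-0.0072,0,0.0035],"turn":[0,0,0]},{"jaw":0.75,"slide":[-0.0072,0,0.0035],"turn":[0,0,0]},{"jaw":0.75,"slide":[-0.0072,0,0.0035],"turn":[0,0,0]},{"jaw":0.75,"slide":[-0.0072,0,0.0035],"turn":[0,0,0]},{"jaw":0.75,"slide":[-0.0072,0,0.0035],"turn":[0,0,0]},{"jaw":0.75,"slide":[-0.0072,0,0.0035],"turn":[0,0,0]}]'
python3 - <<'E'
from h import *
st()
a=capture("top")[115:235,260:340,::-1];b=capture("scene")[155:275,245:340,::-1]
c=np.hstack([cv2.resize(a,(400,600),interpolation=2),cv2.resize(b,(399,600),interpolation=2)]);cv2.imwrite("pics/c3.png",c)
E
```

```text
t: 9.95
ee_pos: [407.7, 128.2, 180.7]
ee_rot: [0.118, 0.967, -0.029, 0.223]
ft_force: [-1.1, 0.3, -0.8]
gripper_width: 64.1
grip_force: 0.6
t 9.95 tcp [-229.    -4.7  180.7] tip [-156.3   -5.3   31.5] f [-1.1  0.  -0.8] alpha 64.0 yaw 166.1 toolx [-0.899  0.001 -0.438] q [-0.38  0.43 -0.2   2.39  1.59  0.4  -0.74]
```

View pics/c3.png

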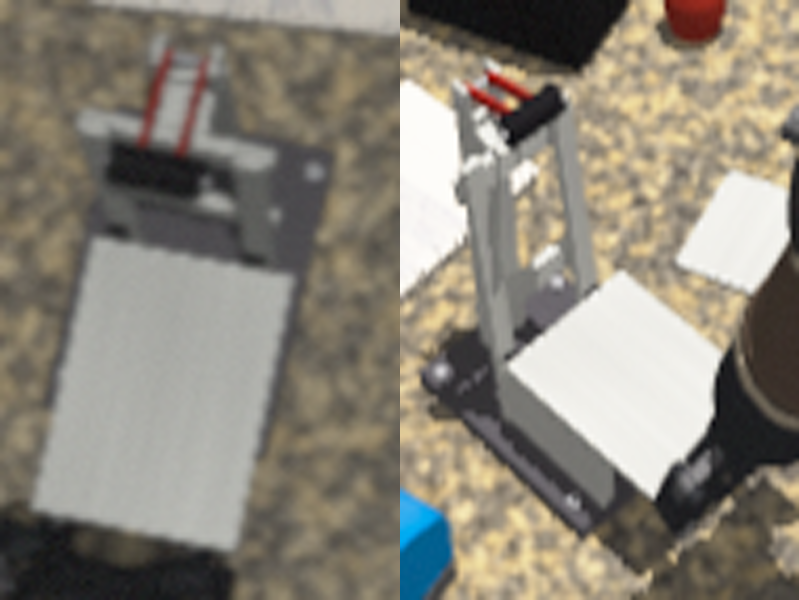

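The panel is sliding: its far edge in the crop is now (90,238) to (295,272), closer to the uprights, and both fingers are behind the near edge. I keep pushing slowly.

```bash
python3 -m pendant '[{"jaw":0.75,"slide":[-0.0054,0,0.0026],"turn":[0,0,0]},{"jaw":0.75,"slide":[-0.0054,0,0.0026],"turn":[0,0,0]},{"jaw":0.75,"slide":[-0.0054,0,0.0026],"turn":[0,0,0]},{"jaw":0.75,"slide":[-0.0054,0,0.0026],"turn":[0,0,0]}]'; python3 -c "from h import *;st()"
python3 -m pendant '[{"jaw":0.75,"slide":[-0.0036,0,0.00175],"turn":[0,0,0]},{"jaw":0.75,"slide":[-0.0036,0,0.00175],"turn":[0,0,0]},{"jaw":0.75,"slide":[-0.0036,0,0.00175],"turn":[0,0,0]}]'; python3 -c "from h import *;st()"
```

```text
t: 10.45
ee_pos: [413.6, 126.6, 180.8]
ee_rot: [0.118, 0.967, -0.029, 0.223]
ft_force: [-1.3, -1.0, 0.1]
gripper_width: 64.3
grip_force: 0.6
t 10.45 tcp [-222.9   -4.8  180.8] tip [-150.1   -5.5   31.6] f [-1.  -1.3  0.1] alpha 64.0 yaw 166.1 toolx [-0.899  0.001 -0.438] q [-0.37  0.44 -0.2   2.38  1.58  0.4  -0.72]
t: 10.75
ee_pos: [416.5, 125.9, 180.8]
ee_rot: [0.118, 0.967, -0.029, 0.223]
ft_force: [-1.2, 0.9, -0.5]
gripper_width: 64.0
grip_force: 0.6
t 10.75 tcp [-219.9   -4.8  180.8] tip [-147.2   -5.5   31.6] f [-1.4  0.6 -0.5] alpha 64.0 yaw 166.1 toolx [-0.899  0.001 -0.438] q [-0.37  0.44 -0.19  2.38  1.58  0.4  -0.71]
```

```bash
for k in 1; do python3 -m pendant '[{"jaw":0.75,"slide":[-0.0036,0,0.00175],"turn":[0,0,0]},{"jaw":0.75,"slide":[-0.0036,0,0.00175],"turn":[0,0,0]}]' >/dev/null; python3 -c "from h import *;st()"; done
python3 -m pendant '[{"jaw":0.75,"slide":[-0.0036,0,0.00175],"turn":[0,0,0]},{"jaw":0.75,"slide":[-0.0036,0,0.00175],"turn":[0,0,0]}]' >/dev/null
python3 - <<'E'
from h import *
st()
a=capture("top")[115:235,260:340,::-1];b=capture("scene")[155:275,245:340,::-1]
c=np.hstack([cv2.resize(a,(400,600),interpolation=2),cv2.resize(b,(399,600),interpolation=2)]);cv2.imwrite("pics/c4.png",c)
E
```

```text
t 10.95 tcp [-217.9   -4.8  180.8] tip [-145.2   -5.4   31.6] f [-0.8  0.1 -0.3] alpha 64.0 yaw 166.1 toolx [-0.899  0.001 -0.438] q [-0.37  0.44 -0.19  2.37  1.58  0.39 -0.71]
t 11.15 tcp [-216.9   -4.7  180.5] tip [-144.5   -5.2   31.2] f [-8.2  0.   1. ] alpha 64.1 yaw 166.2 toolx [-0.9    0.001 -0.436] q [-0.36  0.44 -0.19  2.37  1.57  0.39 -0.7 ]
```

View pics/c4.png

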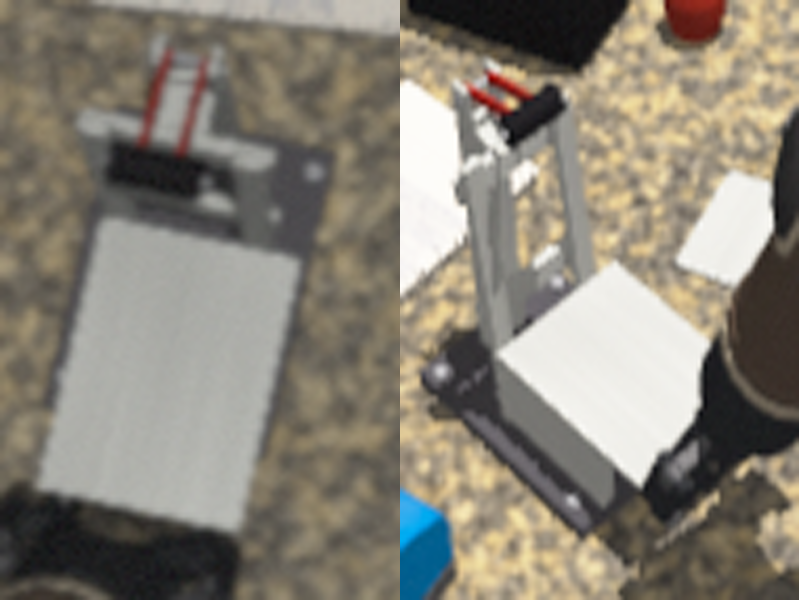

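Both far corners now look seated against the uprights: in the crop the far edge is (100,218) to (300,262), and the push force is 8 N. Next I work out the tipping arc in tool units.

```bash
cat > arc.py <<'E'
import numpy as np,sys
r=np.radians
def tcp(th,al,c=.7,s=26.6,L=166):
    d=np.array([np.cos(r(al)),-np.sin(r(al))]);n=np.array([np.sin(r(al)),np.cos(r(al))])
    piv=np.array([-5*np.sin(r(th)),60]);e=np.array([-np.cos(r(th)),np.sin(r(th))]);pn=np.array([np.sin(r(th)),np.cos(r(th))])
    tip=piv+(150*e+s*d+c*n if al>=th else (150-s)*e+c*pn)-11*n+[3.4,0]
    return tip-L*d
def alpha(th): return float(np.interp(th,[20,48],[64,50]))
def rows(p,al,ths):
    for th in ths:
        a2=alpha(th);q=tcp(th,a2);D=q-p
        tx=np.array([-np.sin(r(al)),-np.cos(r(al))]);tz=np.array([np.cos(r(al)),-np.sin(r(al))])
        print(th,"slide",round(D@tx/250,4),round(D@tz/250,4),"turny",round((a2-al)/360,4));p,al=q,a2
    print("end tip",(p+166*np.array([np.cos(r(al)),-np.sin(r(al))])).round(1))
E
python3 - <<'E'
from arc import *
d=np.array([np.cos(r(64)),-np.sin(r(64))])
rows(np.array([-143.2,31.5])-166*d,64,[1,2.5,5,7.5,10,12.5,15,17.5,20])
print();rows(tcp(20,64),64,[22.5,25,27.5,30,32.5,35,37.5,40,42.5,45,47.5,50])
E
```

```text
1 slide -0.0009 -0.0115 turny 0.0
2.5 slide -0.0068 -0.0141 turny 0.0
5 slide -0.0122 -0.0231 turny 0.0
7.5 slide -0.0132 -0.0225 turny 0.0
10 slide -0.0141 -0.0219 turny 0.0
12.5 slide -0.0151 -0.0212 turny 0.0
15 slide -0.016 -0.0205 turny 0.0
17.5 slide -0.0168 -0.0197 turny 0.0
20 slide -0.0177 -0.019 turny 0.0
end tip [-136.9   82.9]

22.5 slide -0.0063 -0.0171 turny -0.0035
25 slide -0.0075 -0.0158 turny -0.0035
27.5 slide -0.0085 -0.0145 turny -0.0035
30 slide -0.0095 -0.013 turny -0.0035
32.5 slide -0.0104 -0.0115 turny -0.0035
35 slide -0.0111 -0.01 turny -0.0035
37.5 slide -0.0118 -0.0084 turny -0.0035
40 slide -0.0124 -0.0068 turny -0.0035
42.5 slide -0.0128 -0.0051 turny -0.0035
45 slide -0.0132 -0.0034 turny -0.0035
47.5 slide -0.0134 -0.0017 turny -0.0035
50 slide -0.0233 -0.0009 turny -0.0007
end tip [-87.6 147.9]
```

```bash
python3 -m pendant '[{"jaw":0.75,"slide":[-0.001,0,-0.0115],"turn":[0,0,0]},{"jaw":0.75,"slide":[-0.007,0,-0.014],"turn":[0,0,0]},{"jaw":0.75,"slide":[-0.012,0,-0.023],"turn":[0,0,0]}]' >/dev/null; python3 -c "from h import *;st()"
python3 -m pendant '[{"jaw":0.75,"slide":[-0.013,0,-0.0225],"turn":[0,0,0]},{"jaw":0.75,"slide":[-0.014,0,-0.022],"turn":[0,0,0]}]' >/dev/null
python3 - <<'E'
from h import *
st()
b=capture("scene")[135:275,245:365,::-1]
cv2.imwrite("pics/c5.png",cv2.resize(b,(480,560),interpolation=2))
E
```

```text
t 11.55 tcp [-217.    -4.7  194. ] tip [-144.3   -5.4   44.8] f [-0.3  1.1 -0.7] alpha 64.0 yaw 166.1 toolx [-0.899  0.001 -0.438] q [-0.37  0.41 -0.19  2.36  1.48  0.39 -0.6 ]
t 11.75 tcp [-215.5   -4.6  207.5] tip [-142.7   -5.2   58.3] f [-0.3  0.5 -1.4] alpha 64.0 yaw 166.1 toolx [-0.899  0.001 -0.439] q [-0.36  0.37 -0.19  2.36  1.38  0.39 -0.5 ]
```

View pics/c5.png

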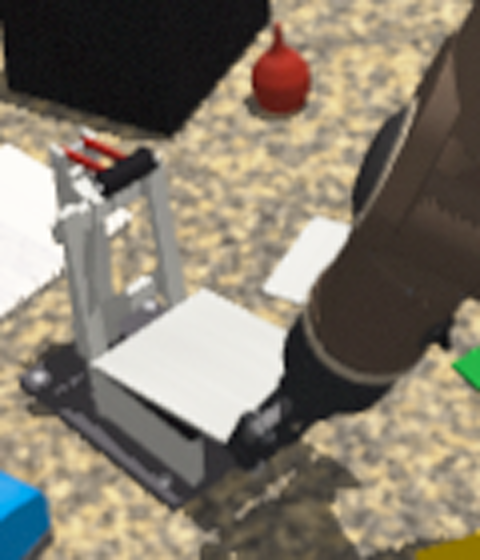

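The panel's near edge is rising with the fingers and its far edge stays at the foot of the uprights, about (95,365) in the crop. I continue with a slight forward bias.

```bash
python3 -m pendant '[{"jaw":0.75,"slide":[-0.0186,0,-0.0195],"turn":[0,0,0]},{"jaw":0.75,"slide":[-0.016,0,-0.0205],"turn":[0,0,0]},{"jaw":0.75,"slide":[-0.017,0,-0.0197],"turn":[0,0,0]},{"jaw":0.75,"slide":[-0.0177,0,-0.019],"turn":[0,0,0]}]' >/dev/null; python3 -c "from h import *;st()"
python3 -m pendant '[{"jaw":0.75,"slide":[-0.0063,0,-0.0171],"turn":[0,-0.0035,0]},{"jaw":0.75,"slide":[-0.0075,0,-0.0158],"turn":[0,-0.0035,0]},{"jaw":0.75,"slide":[-0.0085,0,-0.0145],"turn":[0,-0.0035,0]},{"jaw":0.75,"slide":[-0.0095,0,-0.013],"turn":[0,-0.0035,0]}]' >/dev/null; python3 -c "from h import *;st()"
python3 -m pendant '[{"jaw":0.75,"slide":[-0.0104,0,-0.0115],"turn":[0,-0.0035,0]},{"jaw":0.75,"slide":[-0.0111,0,-0.01],"turn":[0,-0.0035,0]},{"jaw":0.75,"slide":[-0.0118,0,-0.0084],"turn":[0,-0.0035,0]},{"jaw":0.75,"slide":[-0.0124,0,-0.0068],"turn":[0,-0.0035,0]}]' >/dev/null
python3 - <<'E'
from h import *
st()
b=capture("scene")[135:275,245:365,::-1]
cv2.imwrite("pics/c6.png",cv2.resize(b,(480,560),interpolation=2))
E
```

```text
t 12.2 tcp [-208.9   -4.5  232.5] tip [-136.2   -5.1   83.3] f [-3.5  0.3  0. ] alpha 64.0 yaw 166.1 toolx [-0.899  0.001 -0.438] q [-0.33  0.32 -0.21  2.33  1.2   0.41 -0.3 ]
t 12.6 tcp [-208.7   -4.5  249.7] tip [-122.9   -5.1  107.6] f [-2.   0.5  0. ] alpha 58.9 yaw 166.1 toolx [-0.856  0.001 -0.517] q [-0.37  0.29 -0.19  2.35  1.34  0.44 -0.45]
t 13.0 tcp [-203.8   -4.5  263.7] tip [-105.8   -5.2  129.7] f [-1.5  0.1 -1.1] alpha 53.8 yaw 166.1 toolx [-0.807  0.001 -0.59 ] q [-0.39  0.26 -0.18  2.36  1.48  0.49 -0.58]
```

View pics/c6.png

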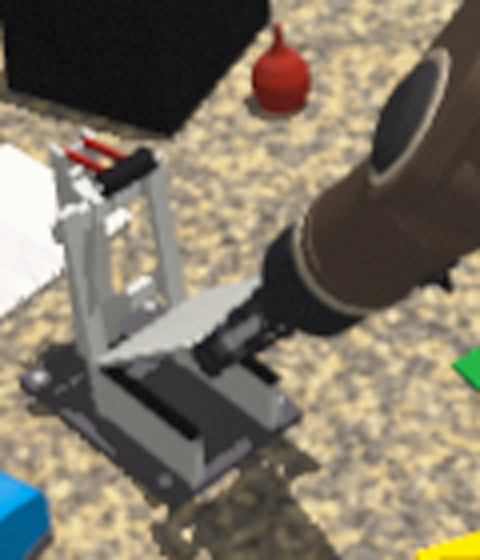

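That is 10 pictures viewed. This last one shows the panel at about 40°, resting on the fingers with its far edge still at the foot, near (105,362). From here I check by numbers only.

```bash
python3 -m pendant '[{"jaw":0.75,"slide":[-0.0128,0,-0.0051],"turn":[0,-0.0035,0]},{"jaw":0.75,"slide":[-0.0132,0,-0.0034],"turn":[0,-0.0035,0]},{"jaw":0.75,"slide":[-0.0134,0,-0.0017],"turn":[0,-0.0035,0]},{"jaw":0.75,"slide":[-0.0233,0,-0.0009],"turn":[0,-0.0007,0]}]' >/dev/null; python3 -c "from h import *;st()"
python3 - <<'E'
from arc import *
rows(tcp(50,50),50,[52.5,55,57.5,60,62.5,65,67.5,70,72.5,75,77.5,80]);print()
rows(tcp(80,50),50,[81.5,83,84.5,86,87.5,89,90.5,92,93.5,95,96])
E
```

```text
t 13.45 tcp [-193.4   -4.6  275.1] tip [-86.5  -5.4 148.2] f [-0.3  0.4 -1.3] alpha 49.9 yaw 166.2 toolx [-0.765 -0.    -0.644] q [-0.4   0.26 -0.17  2.35  1.57  0.52 -0.65]
52.5 slide -0.0211 0.0002 turny 0.0
55 slide -0.0211 0.0012 turny 0.0
57.5 slide -0.021 0.0022 turny 0.0
60 slide -0.0209 0.0031 turny 0.0
62.5 slide -0.0208 0.0041 turny 0.0
65 slide -0.0206 0.005 turny 0.0
67.5 slide -0.0204 0.0059 turny 0.0
70 slide -0.0201 0.0068 turny 0.0
72.5 slide -0.0198 0.0077 turny 0.0
75 slide -0.0195 0.0086 turny 0.0
77.5 slide -0.0191 0.0095 turny 0.0
80 slide -0.0187 0.0104 turny 0.0
end tip [-30.7 174.6]

81.5 slide -0.011 0.0066 turny 0.0
83 slide -0.0108 0.0069 turny 0.0
84.5 slide -0.0107 0.0072 turny 0.0
86 slide -0.0105 0.0075 turny 0.0
87.5 slide -0.0103 0.0078 turny 0.0
89 slide -0.0101 0.008 turny 0.0
90.5 slide -0.0099 0.0083 turny 0.0
92 slide -0.0097 0.0086 turny 0.0
93.5 slide -0.0095 0.0088 turny 0.0
95 slide -0.0092 0.0091 turny 0.0
96 slide -0.006 0.0062 turny 0.0
end tip [  3.6 175.6]
```

```bash
python3 -m pendant '[{"jaw":0.75,"slide":[-0.021,0,0.0002],"turn":[0,0,0]},{"jaw":0.75,"slide":[-0.021,0,0.0012],"turn":[0,0,0]},{"jaw":0.75,"slide":[-0.021,0,0.0022],"turn":[0,0,0]},{"jaw":0.75,"slide":[-0.021,0,0.0031],"turn":[0,0,0]}]' >/dev/null; python3 -c "from h import *;st()"
python3 -m pendant '[{"jaw":0.75,"slide":[-0.0208,0,0.0041],"turn":[0,0,0]},{"jaw":0.75,"slide":[-0.0206,0,0.005],"turn":[0,0,0]},{"jaw":0.75,"slide":[-0.0204,0,0.0059],"turn":[0,0,0]},{"jaw":0.75,"slide":[-0.02,0,0.0068],"turn":[0,0,0]}]' >/dev/null; python3 -c "from h import *;st()"
python3 -m pendant '[{"jaw":0.75,"slide":[-0.0198,0,0.0077],"turn":[0,0,0]},{"jaw":0.75,"slide":[-0.0195,0,0.0086],"turn":[0,0,0]},{"jaw":0.75,"slide":[-0.019,0,0.0095],"turn":[0,0,0]},{"jaw":0.75,"slide":[-0.0187,0,0.0104],"turn":[0,0,0]}]' >/dev/null
python3 - <<'E'
from h import *
st()
# white/blue paint & bare metal pixel summary in top view round the stand
im=capture("top")[:,:,::-1].copy();cv2.imwrite("pics/t7.png",im);s=capture("scene")[:,:,::-1].copy();cv2.imwrite("pics/s7.png",s)
E
```

```text
t 13.85 tcp [-175.8   -4.6  287.7] tip [-68.9  -5.3 160.8] f [-0.3 -1.  -1.3] alpha 49.9 yaw 166.2 toolx [-0.765  0.001 -0.644] q [-0.38  0.25 -0.16  2.32  1.51  0.5  -0.55]
t 14.25 tcp [-156.7   -4.6  296.6] tip [-49.8  -5.3 169.6] f [-1.3  0.4 -0.2] alpha 49.9 yaw 166.2 toolx [-0.765  0.    -0.644] q [-0.36  0.25 -0.14  2.28  1.47  0.48 -0.47]
t 14.65 tcp [-136.1   -4.6  302. ] tip [-29.2  -5.3 175. ] f [ 0.5 -0.1 -0. ] alpha 49.9 yaw 166.2 toolx [-0.765  0.    -0.644] q [-0.34  0.26 -0.13  2.24  1.44  0.47 -0.41]
```

```bash
cat >> h.py <<'E'
def proj(i,X):
    f=200/np.tan(np.radians(i["vfov"]/2));c=np.array(i["R"])@X+np.array(i["t"]);return c[:2]/c[2]*f+[i["cx"],i["cy"]]
def pan(th,yc=-5):
    r=np.radians(th);piv=np.array([-5*np.sin(r),0,60]);e=np.array([-np.cos(r),0,np.sin(r)])
    return [M.T@(piv+e*a+[0,yc+b,0])+F for a,b in((0,55),(0,-55),(150,-55),(150,55))]
E
python3 - <<'E'
from h import *
S=camera_info("scene");s=cv2.imread("pics/s7.png");h=cv2.cvtColor(s,cv2.COLOR_BGR2HSV)
m=((h[...,0]>90)&(h[...,0]<130)&(h[...,1]>90)&(h[...,2]>50)).astype(np.uint8)
n,l,st_,c=cv2.connectedComponentsWithStats(m)
for k in range(1,n):
    if st_[k,4]>15:print("blue",st_[k].tolist(),c[k].round(0))
for th in(70,80,90):print(th,np.array([proj(S,X) for X in pan(th)]).round(0).tolist())
E
```

```text
blue [164, 175, 21, 21, 332] [174. 185.]
blue [270, 186, 27, 39, 316] [281. 207.]
blue [150, 247, 17, 10, 39] [158. 252.]
blue [207, 252, 50, 47, 894] [234. 275.]
70 [[269.0, 229.0], [297.0, 210.0], [307.0, 182.0], [277.0, 201.0]]
80 [[269.0, 229.0], [297.0, 210.0], [301.0, 176.0], [270.0, 195.0]]
90 [[269.0, 229.0], [297.0, 210.0], [294.0, 171.0], [264.0, 190.0]]
```

The paint is now visible and its outline fits a panel angle of about 80°. I continue slowly through the catch.

```bash
python3 -m pendant '[{"jaw":0.75,"slide":[-0.011,0,0.0066],"turn":[0,0,0]},{"jaw":0.75,"slide":[-0.0108,0,0.0069],"turn":[0,0,0]}]' >/dev/null; python3 -c "from h import *;st()"
python3 -m pendant '[{"jaw":0.75,"slide":[-0.0053,0,0.0036],"turn":[0,0,0]},{"jaw":0.75,"slide":[-0.0053,0,0.0036],"turn":[0,0,0]}]' >/dev/null; python3 -c "from h import *;st()"
python3 -m pendant '[{"jaw":0.75,"slide":[-0.0053,0,0.0037],"turn":[0,0,0]},{"jaw":0.75,"slide":[-0.0053,0,0.0037],"turn":[0,0,0]}]' >/dev/null; python3 -c "from h import *;st()"
```

```text
t 14.95 tcp [-130.2   -4.6  302.8] tip [-23.3  -5.3 175.8] f [ 0.4  0.4 -1.2] alpha 49.9 yaw 166.2 toolx [-0.765 -0.    -0.644] q [-0.33  0.27 -0.12  2.22  1.43  0.46 -0.39]
t 15.15 tcp [-126.9   -4.6  303.2] tip [-20.   -5.3 176.2] f [ 0.1 -0.1 -0.5] alpha 49.9 yaw 166.2 toolx [-0.765  0.    -0.644] q [-0.33  0.27 -0.12  2.22  1.43  0.46 -0.38]
t 15.35 tcp [-123.8   -4.6  303.4] tip [-16.8  -5.3 176.5] f [ 0.9  0.1 -0.1] alpha 49.9 yaw 166.2 toolx [-0.765  0.    -0.644] q [-0.33  0.27 -0.12  2.21  1.42  0.46 -0.37]
```

```bash
python3 -m pendant '[{"jaw":0.75,"slide":[-0.0052,0,0.0039],"turn":[0,0,0]},{"jaw":0.75,"slide":[-0.0052,0,0.0039],"turn":[0,0,0]}]' >/dev/null; python3 -c "from h import *;st()"
```

```text
t 15.55 tcp [-121.    -4.6  303.5] tip [-14.1  -5.3 176.4] f [-4.8 -0.6  2.6] alpha 49.9 yaw 166.2 toolx [-0.765 -0.    -0.644] q [-0.32  0.28 -0.12  2.21  1.42  0.45 -0.37]
```

Roller contact, at 4.8 N as expected. I keep pushing straight forward in 1 mm steps.

```bash
for k in 1; do python3 -m pendant '[{"jaw":0.75,"slide":[-0.0031,0,0.0026],"turn":[0,0,0]},{"jaw":0.75,"slide":[-0.0031,0,0.0026],"turn":[0,0,0]}]' >/dev/null; python3 -c "from h import *;st()"; done
python3 -m pendant '[{"jaw":0.75,"slide":[-0.0031,0,0.0026],"turn":[0,0,0]},{"jaw":0.75,"slide":[-0.0031,0,0.0026],"turn":[0,0,0]}]' >/dev/null; python3 -c "from h import *;st()"
python3 -m pendant '[{"jaw":0.75,"slide":[-0.0031,0,0.0026],"turn":[0,0,0]},{"jaw":0.75,"slide":[-0.0031,0,0.0026],"turn":[0,0,0]}]' >/dev/null; python3 -c "from h import *;st()"
```

```text
t 15.75 tcp [-118.6   -4.7  303.6] tip [-11.7  -5.4 176.6] f [-2.7  0.3  1.8] alpha 49.9 yaw 166.2 toolx [-0.765  0.    -0.644] q [-0.32  0.28 -0.12  2.2   1.42  0.45 -0.36]
t 15.95 tcp [-116.4   -4.7  303.7] tip [ -9.4  -5.4 176.7] f [-1.   0.   0.6] alpha 49.9 yaw 166.2 toolx [-0.765  0.    -0.644] q [-0.32  0.28 -0.12  2.2   1.42  0.45 -0.36]
t 16.15 tcp [-114.4   -4.7  303.7] tip [ -7.4  -5.4 176.7] f [-1.8 -0.4  0.6] alpha 49.9 yaw 166.2 toolx [-0.765  0.    -0.644] q [-0.32  0.29 -0.12  2.19  1.42  0.45 -0.36]
```

```bash
python3 -m pendant '[{"jaw":0.75,"slide":[-0.0031,0,0.0026],"turn":[0,0,0]},{"jaw":0.75,"slide":[-0.0031,0,0.0026],"turn":[0,0,0]},{"jaw":0.75,"slide":[-0.0031,0,0.0026],"turn":[0,0,0]}]' >/dev/null; python3 -c "from h import *;st()"
python3 -m pendant '[{"jaw":0.75,"slide":[-0.0031,0,0.0026],"turn":[0,0,0]},{"jaw":0.75,"slide":[-0.0031,0,0.0026],"turn":[0,0,0]},{"jaw":0.75,"slide":[-0.0031,0,0.0026],"turn":[0,0,0]}]' >/dev/null; python3 -c "from h import *;st()"
python3 -m pendant '[{"jaw":0.75,"slide":[-0.0031,0,0.0026],"turn":[0,0,0]},{"jaw":0.75,"slide":[-0.0031,0,0.0026],"turn":[0,0,0]}]' >/dev/null; python3 -c "from h import *;st()"
```

```text
t 16.45 tcp [-111.4   -4.7  303.6] tip [ -4.4  -5.4 176.7] f [-1.6 -0.   0.6] alpha 49.9 yaw 166.2 toolx [-0.765  0.    -0.644] q [-0.32  0.29 -0.11  2.19  1.42  0.45 -0.35]
t 16.75 tcp [-108.3   -4.7  303.7] tip [ -1.4  -5.4 176.7] f [ 0.3 -0.6 -0.5] alpha 49.9 yaw 166.2 toolx [-0.765  0.    -0.644] q [-0.31  0.29 -0.11  2.18  1.41  0.44 -0.34]
t 16.95 tcp [-106.3   -4.7  303.7] tip [  0.6  -5.4 176.7] f [0.1 0.2 0.1] alpha 49.9 yaw 166.2 toolx [-0.765  0.    -0.644] q [-0.31  0.3  -0.11  2.18  1.41  0.44 -0.34]
```

```bash
python3 -m pendant '[{"jaw":0.75,"slide":[-0.0031,0,0.0026],"turn":[0,0,0]},{"jaw":0.75,"slide":[-0.0031,0,0.0026],"turn":[0,0,0]}]' >/dev/null; python3 -c "from h import *;st()"
python3 -m pendant '[{"jaw":0.75,"slide":[-0.0031,0,0.0026],"turn":[0,0,0]}]' >/dev/null; python3 -c "from h import *;st()"
python3 -m pendant '[{"jaw":0.75,"slide":[-0.0031,0,0.0026],"turn":[0,0,0]}]' >/dev/null; python3 -c "from h import *;st()"
```

```text
t 17.15 tcp [-104.3   -4.7  303.6] tip [  2.6  -5.4 176.7] f [-0.5  0.6  0.5] alpha 49.9 yaw 166.2 toolx [-0.765  0.    -0.644] q [-0.31  0.3  -0.11  2.18  1.41  0.44 -0.34]
t 17.25 tcp [-103.3   -4.7  303.7] tip [  3.6  -5.4 176.7] f [-0.3 -0.5  0.1] alpha 49.9 yaw 166.2 toolx [-0.765  0.    -0.644] q [-0.31  0.3  -0.11  2.17  1.41  0.44 -0.33]
t 17.35 tcp [-102.9   -4.7  303.4] tip [  4.   -5.4 176.4] f [-12.4  -0.8   7.3] alpha 49.9 yaw 166.2 toolx [-0.765  0.    -0.644] q [-0.31  0.3  -0.11  2.17  1.41  0.44 -0.33]
```

The panel is home against the backrest. Backing straight off, then checking the result.

```bash
python3 -m pendant '[{"jaw":0.75,"slide":[0.0046,0,-0.0039],"turn":[0,0,0]},{"jaw":0.75,"slide":[0.0092,0,-0.0077],"turn":[0,0,0]},{"jaw":0.75,"slide":[0.0306,0,-0.0258],"turn":[0,0,0]},{"jaw":0.75,"slide":[0.06,0,-0.05],"turn":[0,0,0]},{"jaw":0.75,"slide":[0.08,0,-0.067],"turn":[0,0,0]},{"jaw":0.75,"slide":[0.08,0,-0.067],"turn":[0,0,0]},{"jaw":0.75,"slide":[0.08,0,-0.067],"turn":[0,0,0]},{"jaw":0.75,"slide":[0.04,0,-0.12],"turn":[0,0,0]},{"jaw":0.75,"slide":[0.02,0,-0.12],"turn":[0,0,0]},{"jaw":0.75,"slide":[0,0,0],"turn":[0,0,0]},{"jaw":0.75,"slide":[0,0,0],"turn":[0,0,0]},{"jaw":0.75,"slide":[0,0,0],"turn":[0,0,0]}]'
python3 - <<'E'
from h import *
st();S=camera_info("scene");T=camera_info("top")
s=capture("scene")[:,:,::-1].copy();t=capture("top")[:,:,::-1].copy();cv2.imwrite("pics/s8.png",s);cv2.imwrite("pics/t8.png",t)
h=cv2.cvtColor(s,cv2.COLOR_BGR2HSV)
m=((h[...,0]>90)&(h[...,0]<130)&(h[...,1]>90)&(h[...,2]>50)).astype(np.uint8);m[:, :255]=0
b=cv2.findContours(m,0,1)[0];b=max(b,key=cv2.contourArea);print("blue",cv2.approxPolyDP(b,2,True)[:,0].tolist())
for th in(85,90,96):print(th,np.array([proj(S,X) for X in pan(th)]).round(1).tolist())
# roller: dark blobs before/after in both views
for nm,a0,a1,(x,y,w,hh) in(("scene","scene0","s8",(260,165,30,25)),("top","top0","t8",(275,140,35,20))):
    for f in(a0,a1):
        g=cv2.imread(f"pics/{f}.png",0)[y:y+hh,x:x+w];mm=(g<45).astype(np.uint8)
        n,l,q,c=cv2.connectedComponentsWithStats(mm);k=1+np.argmax(q[1:,4]);print(nm,f,q[k].tolist(),(c[k]+[x,y]).round(1))
# bystanders: change outside stand/arm
for f0,f1 in(("top0","t8"),):
    d=cv2.absdiff(cv2.imread(f"pics/{f0}.png"),cv2.imread(f"pics/{f1}.png")).max(2)
    for n,p in dict(gloss=(215,166),pot=(228,236),red=(429,220),tile=(421,179),bulb=(424,125)).items():print(n,d[p[1]-18:p[1]+18,p[0]-18:p[0]+18].mean().round(1))
E
```

```text
t: 18.55
ee_pos: [373.3, 137.0, 339.3]
ee_rot: [0.114, 0.932, -0.043, 0.34]
ft_force: [0.2, -0.1, -0.3]
gripper_width: 64.5
grip_force: 0.0
t 18.55 tcp [-264.5   -4.3  339.3] tip [-157.6   -5.1  212.3] f [ 0.2 -0.1 -0.3] alpha 49.9 yaw 166.2 toolx [-0.765  0.    -0.644] q [-0.47  0.03 -0.25  2.4   1.18  0.62 -0.36]
blue [[289, 170], [278, 181], [262, 187], [270, 224], [295, 208]]
85 [[269.0, 229.1], [297.1, 210.2], [297.5, 173.5], [267.1, 192.4]]
90 [[269.0, 229.1], [297.1, 210.2], [294.3, 171.3], [264.0, 190.0]]
96 [[269.0, 229.1], [297.1, 210.2], [290.6, 169.1], [260.3, 187.5]]
scene scene0 [9, 7, 15, 12, 91] [275.9 177.4]
scene s8 [9, 7, 16, 14, 108] [276.1 178.2]
top top0 [7, 4, 20, 10, 136] [290.8 148.7]
top t8 [5, 4, 22, 16, 182] [288.6 150.4]
gloss 5.6
pot 21.6
red 5.5
tile 5.0
bulb 5.4
```

The blue outline matches 96° (corners (262,187) and (289,170)), and the roller at (276,178) sits in front of it, back at its rest pixel. The white pot's patch changed, so I check whether that is only the arm's shadow.

Run:
```python
from h import *
for f,(x,y) in(("scene0",(299,297)),("s8",(299,297)),("top0",(228,236)),("t8",(228,236))):
    im=cv2.imread(f"pics/{f}.png")[y-24:y+24,x-24:x+24].astype(int)
    sat=im.max(2)-im.min(2);m=((sat<28)&(im.min(2)>70)).astype(np.uint8)
    n,l,q,c=cv2.connectedComponentsWithStats(cv2.morphologyEx(m,cv2.MORPH_OPEN,np.ones((3,3))));k=1+np.argmax(q[1:,4]);print(f,q[k].tolist(),(c[k]+[x-24,y-24]).round(1))
a,b=[cv2.imread(f"pics/{f}.png")[285:312,286:312] for f in("scene0","s8")];print("scene diff",cv2.absdiff(a,b).mean())
```

```text
scene0 [13, 5, 24, 36, 623] [299.5 297.2]
s8 [13, 10, 25, 31, 607] [299.6 297.1]
top0 [0, 0, 48, 48, 1827] [227.2 235.6]
t8 [0, 0, 42, 48, 1244] [220.4 234.5]
scene diff 16.213200379867047
```

The pot hasn't moved: it is at (299.6,297.1) in the scene view against (299.5,297.2) at the start, so the change was shadow. The arm is clear of everything, so I'm handing in.

```bash
python3 -c "from plant import *;print(sign_off())"
```

```text
the job is handed in; nothing more can be done
None
```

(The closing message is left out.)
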